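Pump up the lift ram and offer up its cast carrier arm

TASK

The carrier arm is going back on the little hand-pumped hydraulic lift. First pump the sprung lever through full strokes, right down and right back up again each time, until the ram is fully up and its spigot stands clear of the barrel; work the ram by the lever only. Then pick up the cast arm at its balance point, near the heavy hub, and hold it level over the lift, hub centred over the spigot and fork over the guide rod, a few centimetres above without touching; leave the bottle, the measuring cylinder and the timer alone, and finish while still holding the arm there so that I can grease the spigot before it goes on.

Things in the scene. Friction and masses are not known exactly. Their poses are not given: they have to be found in the camera images.
- lift: the fixed hand-pumped lift: grey cast base (x -80 to +165, y -42 to +42, 16 mm thick) with pump block and lever, a round barrel (collar 60 mm wide, top 110 mm up) out of which the ram rises, and, at x 125 mm behind it, an upright guide rod 12 mm thick, 150 mm high. Origin: on the worktop, on the ram's axis; x to the guide rod, away from the robot (within 0.15 rad); the lever reaches out to -x
- ram_head: the moving steel ram, 30 mm diameter, with a thinner spigot (18 mm diameter, 22 mm tall, chamfered) standing on top of it. Origin: on the axis at the shoulder where the spigot begins. It stays wherever the pump has raised it
- spigot_tip (a point): centre of the spigot's flat top; it stands 112 mm above the worktop with the ram down and about 158 mm with the ram fully up
- lift_ram (a joint): height of the ram in m above its lowest position: starts between 0 and 0.012, fully up at about 0.046, where more strokes raise it no further. A full stroke of the lever raises it about 12 to 16 mm (the last may give less), so three or four are needed; short strokes raise it little or not at all; it does not sink back
- pump_lever (a joint): angle in rad by which the lever has been pressed down: 0 at rest (leaning 0.40 rad, 23 degrees, above the horizontal), 0.50 at its lower stop (0.10 rad below the horizontal). Only its far end moves down; a spring brings it back to 0 by itself when let go
- lever_handle (a point): point on the axis of the lever's black rubber grip, 120 mm from the hinge; the grip is a 22 mm bar from 70 to 145 mm with a 25 mm ball end at 147 mm. The hinge lies along the lift's y at x -34 mm, height 97 mm. This point is 144 mm above the worktop at rest, 85 mm at the lower stop; pressing it takes 4 N at first, 10 N at the bottom
- carrier: the loose cast arm, dark steel, 0.6 kg, 160 mm long, lying flat right of the lever. Round hub (43 mm wide, 36 tall, upright bore 21); web 18 wide, 7 to 27 mm above the underside, x 21 to 101 mm, with a 26 mm wide flange 4 to 8 mm up; fork 34 wide, 27 tall, slot 16 mm, ends at x 139; small boss on the web at x 90. Origin: hub axis at the underside; x to the fork, z up
- carrier_bore (a point): centre of the hub's bore at the underside (the carrier's origin)
- carrier_fork (a point): centre of the fork's slot at the underside, 125 mm from the hub axis
- carrier_balance (a point): the balance point (centre of mass), on the web 43 mm from the hub axis toward the fork, well short of mid-length, 17 mm above the underside; the web's sides are flat and parallel here, 18 mm apart; the hub's edge is 21 mm away
- small_bottle: bystander: a clear 100 ml bottle with a blue cap, 56 mm diameter, 104 mm tall, standing right of the lift; origin: centre of its base
- measuring_cylinder: bystander: a tall slim graduated glass cylinder, 236 mm tall on a 54 to 62 mm foot, standing to the right behind the small bottle; origin: centre of its foot
- bench_timer: bystander: a flat white kitchen-style timer, 64 x 64 x 19 mm, lying near the front edge right of the arm; origin: centre of its underside

How it is judged:
On the way, in this order (a step that is already met when the one before it is completed fails the run):
1. the lever is pressed right down (value of joint pump_lever above 0.42 rad).
2. the lever is right back up (value of joint pump_lever below 0.08 rad).
3. the lever is pressed right down a second time (value of joint pump_lever above 0.42 rad).
4. the lever is right back up again (value of joint pump_lever below 0.08 rad).
5. further strokes bring the ram fully up (value of joint lift_ram above 0.042 m), for 0.1 s.
6. the arm is lifted, in the fingers, above the lift's height (height (world z) of carrier_bore above 0.14 m and contact force between the fingers and carrier above 1 N), for 0.2 s.
At the end, for the whole second after the job is handed in: Ram fully up (at least 42 mm), lever at rest; fingers hold the arm within 12 mm of its balance point, level within 4 degrees, at rest, touching no part of the lift; bore within 10 mm of the spigot axis, fork slot within 12 mm of the rod axis, hub underside 4 to 60 mm above the spigot top (value of joint lift_ram above 0.042 m and horizontal distance between carrier_bore and spigot_tip below 0.01 m and x of carrier_fork in the frame of lift between 0.113 and 0.137 m and y of carrier_fork in the frame of lift between -0.012 and 0.012 m and z of carrier_bore in the frame of spigot_tip between 0.004 and 0.06 m and angle between carrier's own z axis and vertical below 0.07 rad and x of the grasp point in the frame of carrier between 0.031 and 0.055 m and contact force between the fingers and carrier above 2 N and contact force between carrier and lift below 0.1 N and linear speed of carrier below 0.02 m/s and value of joint pump_lever below 0.08 rad); the arm keeps its last pose, push and grip.
It fails at once if the ram is handled directly instead of by the lever (contact force between any of the fingers, the arm and ram_head above 2 N).
It fails at once if the bottle is moved (distance of small_bottle from where it was at the start of the episode above 0.03 m).
It fails at once if the measuring cylinder is moved or knocked over (distance of measuring_cylinder from where it was at the start of the episode above 0.03 m).
It fails at once if the timer is moved (distance of bench_timer from where it was at the start of the episode above 0.03 m).
It fails at once if the arm is knocked hard against the lift (contact force between carrier and lift above 15 N).
It also fails if it takes over 59 s, if anything falls off the work surface, if the arm or the gripper's body presses on something with over 40 N, if the wrist force passes 120 N, or if a joint passes its speed limit or range.

ROBOT

A 6-joint arm with a two-finger parallel gripper is mounted at the origin on a cart in front of the work surface, level with it; the furniture and walls round the work are solid. World frame = base frame: x ahead of the robot, y to its left, z up, the work surface at z = 0. Lengths are in m, angles in rad, forces in N, time in s.
With the tool pointing down it reaches from about 0.325 to 0.9 m from the base axis. Payload 3.5 kg.
Tool frame: the origin (TCP) lies midway between the tips of the shut fingers; the grasp point (between the pads) lies 19 mm behind it; z points along the fingers, y is the line along which they close (so a half turn about z gives the same grasp; the last joint's range is limited). The gripper opens to 85 mm and grips with 20 to 120 N. Pads are 22 mm wide; open, the fingers measure 114 mm over their backs; the gripper's body (76 mm by 85 mm) begins 54 mm behind the grasp point. The pads swing forward as they close: fully open they stand 13 mm farther back than shut.
Start: joints at [-1.252, 0.276, -0.026, 1.268, 0, 1.467], TCP at [0.256, -0.57, 0.231] pointing down, gripper open.
Joint ranges: [-3.12, 3.12], [-0.85, 1.88], [-1.08, 1.24], [-1.95, 2.15], [-1.57, 1.53], [-3.14, 3.14]. Speed limits (rad/s): [2.57, 2.57, 3.14, 3.14, 3.14, 3.14].

INTERFACE

Orientations are given as a 3x3 rotation matrix whose columns are the frame's x, y, z axes.
In Python, from station import arm gives the robot as it stands.
- The arm moves only by the tool apply_moves, never from a script. Its argument "deltas" is a list that holds one entry, the list of rows, each a list of 7 numbers: the turn, a rotation vector about the tool's x, y, z in rad, then the shift along the tool's x, y, z in m, then the closure, from -1 (fully open) to 1 (shut). A call has 1 to 5 rows; each row is the pose to reach, as a shift and turn from the pose commanded when the call began, along the tool's axes at that moment; what a row does not reach only later rows make up. A row lasts 1/10 s, in which the tool goes at most 50 mm and 8.59 degrees, less where a joint would pass 70% of its speed; a pose out of reach is approached as far as the arm can. A call with a gripper value outside its range is refused whole. The fingers move at their own pace and stop on an object; "squeeze" is the grip in N (left out, the last holds). Time passes only in rows, so rows that repeat a pose let the fingers close. It gives the time, the measured TCP pose, the force, the opening and the grip force at its end, in the units of the state.
- arm.read_state(): the state, without advancing time (a new reading comes with each control period).
- arm.get_image(name): name is "scene" or "top" or "wrist"; returns a dict with "image" (384x512x3 uint8, blue, green, red), "mtx" (3x3 intrinsics, pixels), "dist" ([k1, k2, p1, p2, k3] as OpenCV has them; the pictures are not rectified), "xyz" and "rotation" of the camera in the world. Camera axes: x right, y down, z forward; pixel columns grow to the right and rows downward; lengths in m; the calibration is good to about 2 mm. A picture is of the moment at which its call begins. There is no depth.
- arm.sign_off(): hands the job in; it is judged then, once.
The state is a dict: "time": time; "joint_positions": joint angles; "qd": joint speeds; "effort": joint torques, N m; "ee_pos": TCP position; "tcp_rot": TCP orientation; "force": force on the tool from outside, world axes, zero at the start; "torque": the same for the moment, N m; "opening": opening from 0.0 (shut) to 1.0 (fully open); "gripper_force": force on a finger pad.
Only numpy, scipy, OpenCV 4.12 (cv2) and the standard library are available. Lean on these libraries where they do the work, as an engineer would, in place of code of your own. Each camera call takes 0.05 s, during which the arm holds its last target. There are 200 camera calls.

## Working session

There is one attempt and no reset: what is moved stays moved. The work goes in short steps, Python scripts to look and compute and a tool call to move; the robot and the scene stay as the last step left them, time stands still between calls to the robot, and variables do not carry over. Pictures are saved under pics/ and viewed, at most 14 in all, crops included, and the job is handed in when it is done.

Besides the shell and the picture viewer there is one more tool, called after "Call:" by a JSON object that holds its "fn" and its "kwargs", one argument or row to a line. apply_moves: Moves the arm, as the interface text tells. Its arguments: {"type":"object","properties":{"deltas":{"type":"array"},"squeeze":{"type":"number"}},"required":["deltas"]}

```bash
mkdir -p pics; ls
cat > h.py <<'E'
import numpy as np, cv2, pickle, sys
from station import arm
def snap(n,tag):
    d=arm.get_image(n); cv2.imwrite(f'pics/{tag}.png',d['image']); pickle.dump(d,open(f'pics/{tag}.pkl','wb')); return d
def ray(d,uv):
    p=cv2.undistortPoints(np.array([[uv]],float),np.array(d['mtx']),np.array(d['dist']))[0,0]
    v=np.array(d['rotation'])@np.array([p[0],p[1],1]); return np.array(d['xyz']),v/np.linalg.norm(v)
def onz(d,uv,z):
    o,v=ray(d,uv); return o+v*(z-o[2])/v[2]
def proj(d,P):
    R=np.array(d['rotation']);t=-R.T@np.array(d['xyz'])
    return cv2.projectPoints(np.array(P,float).reshape(-1,1,3),cv2.Rodrigues(R.T)[0],t,np.array(d['mtx']),np.array(d['dist']))[0][:,0]
def ld(tag): return pickle.load(open(f'pics/{tag}.pkl','rb'))
E
python3 - <<'E'
from h import *
a=snap('top','top0');b=snap('scene','sc0')
for d in(a,b): print(np.round(d['xyz'],3),np.round(d['rotation'],2).tolist(),d['mtx'][0][0])
cv2.imwrite('pics/v0.png',np.hstack([cv2.resize(x['image'],(400,300)) for x in (a,b)]))
s=arm.read_state();print({k:np.round(v,3).tolist() for k,v in s.items()})
E
```

```text
pics
[0.446 0.173 0.961] [[0.02, -0.99, 0.15], [-1.0, -0.02, 0.01], [-0.0, -0.15, -0.99]] 375.44751927797415
[0.145 0.964 0.613] [[-0.88, -0.23, 0.42], [-0.48, 0.41, -0.78], [0.01, -0.88, -0.47]] 434.1826986967864
{'time': 0.1, 'joint_positions': [-1.252, 0.277, -0.028, 1.268, -0.0, 1.467], 'qd': [-0.0, -0.003, 0.003, 0.0, 0.001, 0.0], 'effort': [0.0, -44.671, 29.613, 0.008, -0.0, 0.0], 'ee_pos': [0.256, -0.57, 0.23], 'tcp_rot': [[0.912, 0.409, -0.001], [0.409, -0.912, 0.002], [0.0, -0.002, -1.0]], 'force': [-0.442, -0.314, 0.732], 'torque': [-0.042, 0.001, -0.006], 'gripper_force': 0.0, 'opening': 1.002}
```

View pics/top0.png

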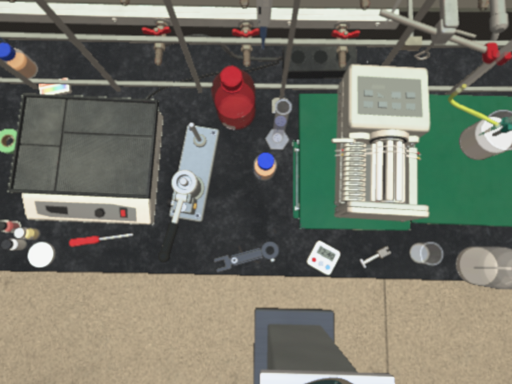

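View pics/sc0.png

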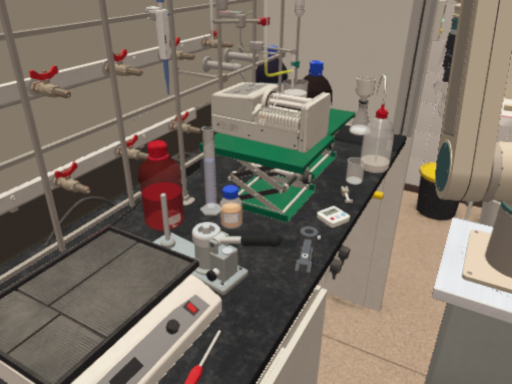

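The top view shows the lift base around (197,173), with the barrel at (185,184), the rod near (197,135) and the black lever reaching to about (172,250). The carrier's hub is at (269,250) with its fork near (220,264), the timer at (323,257) and the bottle at (264,165). I'll zoom in on the lift and the carrier.

Run:
```python
from h import *
a=ld('top0');b=ld('sc0')
c=cv2.resize(a['image'][115:280,155:285],None,fx=3.5,fy=3.5,interpolation=cv2.INTER_CUBIC)
e=cv2.resize(b['image'][180:290,145:325],None,fx=1.9,fy=1.9,interpolation=cv2.INTER_CUBIC)
o=np.zeros((578,800,3),np.uint8);o[:c.shape[0],:c.shape[1]]=c;o[:e.shape[0],456:456+e.shape[1]]=e[:,:344]
cv2.imwrite('pics/crop0.png',o)
for n,uv,z in[('hub',(269,250),.036),('fork',(222,263),.027),('rodtop',(190,127),.15),('collar',(185,182),.11),('timer',(323,257),.019)]:print(n,onz(a,uv,z).round(3))
# base plate contour
hsv=cv2.cvtColor(a['image'],cv2.COLOR_BGR2HSV)[115:230,165:225];print(hsv[70,8::6].tolist())
```

```text
hub [0.438 0.142 0.036]
fork [0.404 0.256 0.027]
rodtop [0.707 0.327 0.15 ]
collar [0.589 0.34  0.11 ]
timer [0.424 0.008 0.019]
[[101, 12, 229], [101, 24, 224], [30, 4, 119], [105, 18, 229], [19, 25, 114], [57, 14, 170], [40, 10, 74], [105, 11, 46], [105, 10, 53]]
```

View pics/crop0.png

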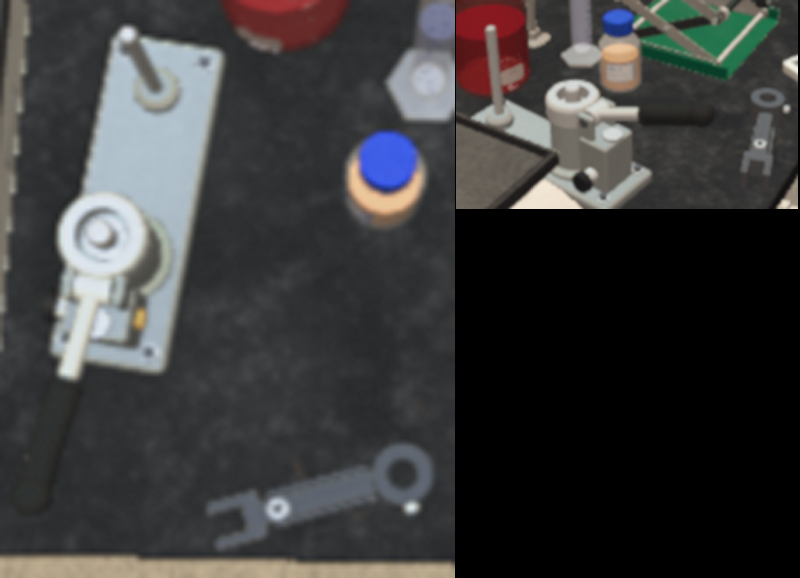

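The zoomed crop gives these positions in crop pixels:
- **Lift:** spigot (102,233), collar centre (103,238), rod top (128,34), lever ball (32,500), base corners (115,36), (222,50), (163,372) and (52,352).
- **Carrier:** hub (403,474), boss (278,508), fork tine ends (208,510) and (218,545).

Run:
```python
from h import *
a=ld('top0')
def P(x,y,z): return onz(a,(155+(x+.5)/3.5-.5,115+(y+.5)/3.5-.5),z)
sp=P(102,233,.116);co=P(103,238,.11);rod=P(128,34,.15);ball=P(32,500,.154)
C=[P(*c,.016) for c in[(115,36),(222,50),(163,372),(52,352)]]
print('spig',sp,'collar',co,'rod',rod,'d',np.linalg.norm((rod-co)[:2]),'ball',ball)
for c in C:print(c.round(3))
ctr=np.mean(C,0);ax=(C[0]+C[1]-C[2]-C[3])[:2];print('base ctr',ctr,'yaw',np.arctan2(ax[1],ax[0]),'len',np.linalg.norm(ax)/2,'yaw rod',np.arctan2(*(rod-co)[[1,0]]),'yaw ball',np.arctan2(*(co-ball)[[1,0]]),np.linalg.norm((co-ball)[:2]))
th=np.arctan2(ax[1],ax[0]);print('origin from base',ctr[:2]-.0425*np.array([np.cos(th),np.sin(th)]))
hub=P(403,474,.036);boss=P(278,508,.03);fe=P(213,528,.027)
print('hub',hub,'boss',boss,np.linalg.norm((boss-hub)[:2]),'forkend',fe,np.linalg.norm((fe-hub)[:2]),'yaw',np.arctan2(*(fe-hub)[[1,0]]),np.arctan2(*(boss-hub)[[1,0]]))
```

```text
spig [0.58930825 0.3416557  0.116     ] collar [0.587008   0.34203317 0.11      ] rod [0.71318387 0.32461696 0.15      ] d 0.1273721872564756 ball [0.41874583 0.36782685 0.154     ]
[0.756 0.359 0.016]
[0.746 0.279 0.016]
[0.506 0.313 0.016]
[0.519 0.393 0.016]
base ctr [0.63164179 0.33611715 0.016     ] yaw -0.1404233007383725 len 0.24096553865285478 yaw rod -0.13716452569637785 yaw ball -0.15211045695837494 0.17022770400315076
origin from base [0.58956013 0.34206555]
hub [0.43764676 0.14022888 0.036     ] boss [0.41244987 0.22657586 0.03      ] 0.08994823625840159 forkend [0.39775899 0.27156771 0.027     ] 0.13726223648071073 yaw 1.8656452983339717 1.8547222279419964
```

Measurements agree with the given sizes: collar to rod is 127 mm (125 expected), boss at 90 mm and fork end at 137 mm (139). The lift is at (0.589, 0.342) with yaw -0.14. The carrier is at (0.437, 0.140) with yaw 1.86. Next I plan the approach to the lever.

```bash
cat >> h.py <<'E'
from scipy.spatial.transform import Rotation as Ro
def pose(xyz,yaw):
    c,s=np.cos(yaw),np.sin(yaw); return np.array(xyz,float),np.array([[c,s,0],[s,-c,0],[0,0,-1.]])
def plan(wps,start=None):
    if start is None:
        st=arm.read_state(); p,R=np.array(st['ee_pos']),np.array(st['tcp_rot'])
        print('now',p.round(4),'yaw',round(float(np.arctan2(R[1,0],R[0,0])),3),'tilt',R[:,2].round(3),'q',np.round(st['joint_positions'],2),'t',round(st['time'],2),'F',np.round(st['force'],1),'g',st['gripper_force'],st['opening'])
    else: p,R=pose(*start)
    for w in wps:
        p2,R2=pose(*w); print(np.round(Ro.from_matrix(R.T@R2).as_rotvec(),3).tolist(),np.round(R.T@(p2-p),4).tolist()); p,R=p2,R2
E
python3 - <<'E'
from h import *
plan([((.30,-.34,.23),1.06),((.355,-.11,.23),1.71),((.40,.12,.23),2.35),((.446,.362,.20),3.0),((.448,.362,.17),3.0)])
E
```

```text
now [ 0.2556 -0.5695  0.2302] yaw 0.422 tilt [-0.001  0.002 -1.   ] q [-1.25  0.28 -0.03  1.27 -0.    1.47] t 0.1 F [-0.4 -0.3  0.7] g 0.0 1.0019256136686905
[-0.002, -0.001, -0.638] [0.1345, -0.1912, 0.0007]
[0.0, 0.0, -0.65] [0.2275, -0.0645, 0.0]
[0.0, 0.0, -0.64] [0.2215, 0.0765, 0.0]
[0.0, 0.0, -0.65] [0.1399, 0.2028, 0.03]
[0.0, 0.0, 0.0] [-0.002, 0.0003, 0.03]
```

Call:
{"fn": "apply_moves", "kwargs": {
  "deltas": [
    [[0, 0, -0.128, 0.027, -0.038, 0, 1], [0, 0, -0.256, 0.054, -0.076, 0, 1], [0, 0, -0.384, 0.081, -0.115, 0, 1], [0, 0, -0.512, 0.108, -0.153, 0, 1], [0, 0, -0.64, 0.135, -0.191, 0, 1]]
  ]
}}

```text
time: 0.6
ee_pos: [0.3006, -0.3386, 0.2307]
tcp_rot: [[0.483, 0.875, -0.0], [0.875, -0.483, 0.001], [0.001, -0.001, -1.0]]
force: [0.8, 0.3, 0.4]
opening: 0.143
gripper_force: 0.0
```

Call:
{"fn": "apply_moves", "kwargs": {
  "deltas": [
    [[0, 0, -0.13, 0.046, -0.013, 0, 1], [0, 0, -0.26, 0.092, -0.026, 0, 1], [0, 0, -0.39, 0.138, -0.039, 0, 1], [0, 0, -0.52, 0.184, -0.052, 0, 1], [0, 0, -0.65, 0.228, -0.065, 0, 1]]
  ]
}}

```text
time: 1.1
ee_pos: [0.3549, -0.1079, 0.2311]
tcp_rot: [[-0.145, 0.989, 0.0], [0.989, 0.145, 0.0], [0.0, 0.0, -1.0]]
force: [1.1, -0.1, -0.8]
opening: 0.001
gripper_force: 0.0
```

Call:
{"fn": "apply_moves", "kwargs": {
  "deltas": [
    [[0, 0, -0.128, 0.044, 0.015, 0, 1], [0, 0, -0.256, 0.088, 0.03, 0, 1], [0, 0, -0.384, 0.132, 0.046, 0, 1], [0, 0, -0.512, 0.176, 0.061, 0, 1], [0, 0, -0.64, 0.221, 0.076, 0, 1]]
  ]
}}

```text
time: 1.6
ee_pos: [0.399, 0.1215, 0.2312]
tcp_rot: [[-0.708, 0.706, 0.0], [0.706, 0.708, -0.0], [-0.0, 0.0, -1.0]]
force: [1.2, -0.7, 0.5]
opening: -0.002
gripper_force: 0.0
```

Call:
{"fn": "apply_moves", "kwargs": {
  "deltas": [
    [[0, 0, -0.13, 0.028, 0.04, 0, 1], [0, 0, -0.26, 0.056, 0.08, 0, 1], [0, 0, -0.39, 0.084, 0.12, 0.01, 1], [0, 0, -0.52, 0.112, 0.162, 0.02, 1], [0, 0, -0.65, 0.14, 0.203, 0.03, 1]]
  ]
}}

```text
time: 2.1
ee_pos: [0.4443, 0.3619, 0.201]
tcp_rot: [[-0.991, 0.133, -0.0], [0.133, 0.991, -0.0], [0.0, -0.0, -1.0]]
force: [0.5, 0.4, 0.2]
opening: 0.004
gripper_force: 0.0
```

Run:
```python
from h import *
plan([((.446,.362,.16),3.0),((.446,.362,.098),3.0)])
a=snap('top','t1');b=snap('scene','s1')
A=cv2.resize(a['image'][130:290,110:290],(400,356));B=cv2.resize(b['image'][120:300,120:320],(395,356))
cv2.imwrite('pics/v1.png',np.hstack([A,B]))
```

```text
now [0.4443 0.3619 0.201 ] yaw 3.008 tilt [-0. -0. -1.] q [ 0.57  0.2  -0.19  1.18 -0.    0.7 ] t 2.1 F [0.5 0.4 0.2] g 0.0 0.0037848655539626805
[-0.0, -0.0, 0.008] [-0.0017, 0.0003, 0.041]
[0.0, 0.0, 0.0] [0.0, 0.0, 0.062]
```

View pics/v1.png

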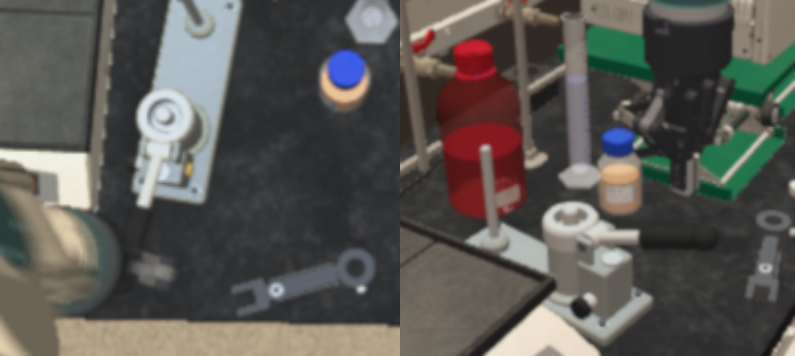

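The pictures show the closed fingers near crop (153,268) in the top view, above and to the right of the lever end. I'll check that by projection.

Run:
```python
from h import *
a=ld('t1');b=ld('s1')
pts=[(.444,.362,.20),(.444,.362,.23),(.446,.362,.144),(.42,.3678,.154)]
print(((proj(a,pts)-[110,130])*2.222).round(0).tolist());print(((proj(b,pts)-[120,120])*1.977).round(0).tolist())
```

```text
[[115.0, 256.0], [107.0, 256.0], [130.0, 254.0], [120.0, 282.0]]
[[289.0, 186.0], [289.0, 158.0], [285.0, 236.0], [308.0, 238.0]]
```

The scene view agrees with the tip projection, so the grey patch in the top view is some other part of the gripper. Starting the first stroke.

Call:
{"fn": "apply_moves", "kwargs": {
  "deltas": [
    [[0, 0, 0, 0, 0, 0.025, 1], [0, 0, 0, 0, 0, 0.045, 1], [0, 0, 0, 0, 0, 0.06, 1], [0, 0, 0, 0, 0, 0.075, 1], [0, 0, 0, 0, 0, 0.075, 1]]
  ]
}}

```text
time: 2.7
ee_pos: [0.4436, 0.3589, 0.1259]
tcp_rot: [[-0.99, 0.14, -0.002], [0.14, 0.99, -0.001], [0.002, -0.001, -1.0]]
force: [-1.9, -0.9, 6.5]
opening: -0.002
gripper_force: 2.6
```

Call:
{"fn": "apply_moves", "kwargs": {
  "deltas": [
    [[0, 0, 0, 0, 0.002, 0.012, 1], [0, 0, 0, 0, 0.003, 0.022, 1], [0, 0, 0, 0, 0.003, 0.028, 1], [0, 0, 0, 0, 0.003, 0.03, 1]]
  ]
}}

```text
time: 3.1
ee_pos: [0.4444, 0.3617, 0.098]
tcp_rot: [[-0.99, 0.14, -0.001], [0.14, 0.99, -0.001], [0.001, -0.001, -1.0]]
force: [-3.8, -2.9, 9.7]
opening: -0.002
gripper_force: 5.2
```

Call:
{"fn": "apply_moves", "kwargs": {
  "deltas": [
    [[0, 0, 0, 0, 0, 0.002, 1], [0, 0, 0, 0, 0, 0.002, 1]]
  ]
}}

```text
time: 3.3
ee_pos: [0.4444, 0.3617, 0.0968]
tcp_rot: [[-0.99, 0.14, -0.001], [0.14, 0.99, -0.001], [0.001, -0.001, -1.0]]
force: [-3.7, -2.8, 10.5]
opening: -0.002
gripper_force: 5.3
```

Call:
{"fn": "apply_moves", "kwargs": {
  "deltas": [
    [[0, 0, 0, 0, 0, -0.025, 1], [0, 0, 0, 0, 0, -0.05, 1], [0, 0, 0, 0, 0, -0.07, 1], [0, 0, 0, 0, 0, -0.07, 1], [0, 0, 0, 0, 0, -0.07, 1]]
  ]
}}

```text
time: 3.8
ee_pos: [0.4451, 0.3624, 0.1651]
tcp_rot: [[-0.99, 0.14, 0.001], [0.14, 0.99, 0.0], [-0.001, 0.0, -1.0]]
force: [0.1, -0.1, 0.1]
opening: 0.001
gripper_force: 0.0
```

Run:
```python
from h import *
plan([((.446,.362,.17),3.0)])
b=snap('scene','s2');c=ld('s1')
cv2.imwrite('pics/v2.png',np.hstack([cv2.resize(x['image'][190:270,160:285],(400,256),interpolation=cv2.INTER_CUBIC) for x in(c,b)]))
```

```text
now [0.4451 0.3624 0.1651] yaw 3.001 tilt [ 0.001  0.    -1.   ] q [ 0.57  0.23 -0.23  1.11 -0.    0.71] t 3.8 F [ 0.1 -0.1  0.1] g 0.0 0.0009070132457058887
[0.0, 0.001, 0.001] [-0.0009, -0.0003, -0.0049]
```

View pics/v2.png

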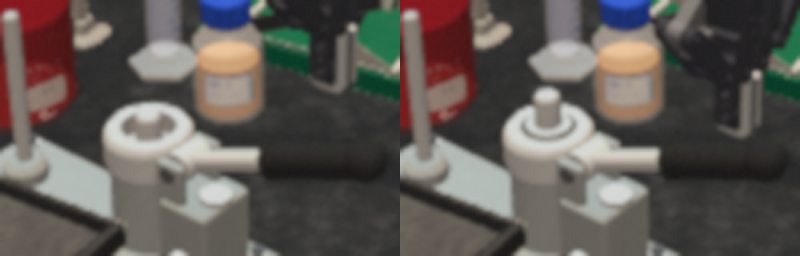

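The left half is before the stroke and the right half after. The spigot, near (545,100), has risen and the lever is back at rest. Three more strokes follow.

Call:
{"fn": "apply_moves", "kwargs": {
  "deltas": [
    [[0, 0, 0, 0, 0, 0.02, 1], [0, 0, 0, 0, 0, 0.04, 1], [0, 0, 0, 0, 0, 0.058, 1], [0, 0, 0, 0, 0, 0.07, 1], [0, 0, 0, 0, 0, 0.07, 1]]
  ]
}}

```text
time: 4.35
ee_pos: [0.4427, 0.3636, 0.0964]
tcp_rot: [[-0.99, 0.138, -0.005], [0.138, 0.99, 0.002], [0.005, 0.001, -1.0]]
force: [-8.6, -0.1, 19.3]
opening: -0.004
gripper_force: 10.0
```

Call:
{"fn": "apply_moves", "kwargs": {
  "deltas": [
    [[0, 0, 0, 0, 0, 0, 1], [0, 0, 0, 0, 0, -0.025, 1], [0, 0, 0, 0, 0, -0.05, 1], [0, 0, 0, 0, 0, -0.07, 1], [0, 0, 0, 0, 0, -0.07, 1]]
  ]
}}

```text
time: 4.85
ee_pos: [0.4463, 0.3635, 0.1666]
tcp_rot: [[-0.99, 0.14, 0.003], [0.14, 0.99, 0.002], [-0.003, 0.002, -1.0]]
force: [0.2, 0.8, -0.1]
opening: -0.002
gripper_force: 0.0
```

Call:
{"fn": "apply_moves", "kwargs": {
  "deltas": [
    [[0, 0, 0, 0, 0, 0, 1], [0, 0, 0, 0, 0, 0.02, 1], [0, 0, 0, 0, 0, 0.04, 1], [0, 0, 0, 0, 0, 0.058, 1], [0, 0, 0, 0, 0, 0.07, 1]]
  ]
}}

```text
time: 5.35
ee_pos: [0.4423, 0.3639, 0.095]
tcp_rot: [[-0.99, 0.138, -0.006], [0.138, 0.99, 0.003], [0.006, 0.002, -1.0]]
force: [-25.1, -9.2, 86.3]
opening: 0.003
gripper_force: 45.0
```

Call:
{"fn": "apply_moves", "kwargs": {
  "deltas": [
    [[0, 0, 0, 0, 0, 0, 1], [0, 0, 0, 0, 0, 0, 1], [0, 0, 0, 0, 0, -0.025, 1], [0, 0, 0, 0, 0, -0.05, 1], [0, 0, 0, 0, 0, -0.07, 1]]
  ]
}}

```text
time: 5.85
ee_pos: [0.4451, 0.3624, 0.1643]
tcp_rot: [[-0.99, 0.14, -0.0], [0.14, 0.99, -0.001], [-0.0, -0.001, -1.0]]
force: [0.4, 0.4, 1.4]
opening: -0.0
gripper_force: 0.0
```

Run:
```python
from h import *
plan([((.446,.362,.167),3.0)])
b=snap('scene','s3')
```

```text
now [0.4451 0.3624 0.1643] yaw 3.001 tilt [-0.    -0.001 -1.   ] q [ 0.57  0.23 -0.23  1.11 -0.    0.71] t 5.85 F [0.4 0.4 1.4] g 0.0 -0.00025059869669192116
[-0.001, 0.0, 0.001] [-0.001, -0.0002, -0.0027]
```

Call:
{"fn": "apply_moves", "kwargs": {
  "deltas": [
    [[0, 0, 0, 0, 0, 0, 1], [0, 0, 0, 0, 0, 0.02, 1], [0, 0, 0, 0, 0, 0.04, 1], [0, 0, 0, 0, 0, 0.058, 1], [0, 0, 0, 0, 0, 0.07, 1]]
  ]
}}

```text
time: 6.4
ee_pos: [0.4422, 0.3635, 0.0949]
tcp_rot: [[-0.99, 0.138, -0.006], [0.138, 0.99, 0.002], [0.007, 0.001, -1.0]]
force: [-24.0, -10.8, 85.0]
opening: -0.001
gripper_force: 44.4
```

Call:
{"fn": "apply_moves", "kwargs": {
  "deltas": [
    [[0, 0, 0, 0, 0, 0, 1], [0, 0, 0, 0, 0, 0, 1], [0, 0, 0, 0, 0, -0.025, 1], [0, 0, 0, 0, 0, -0.05, 1], [0, 0, 0, 0, 0, -0.07, 1]]
  ]
}}

```text
time: 6.9
ee_pos: [0.4448, 0.3622, 0.1637]
tcp_rot: [[-0.99, 0.14, -0.001], [0.14, 0.99, -0.002], [0.001, -0.002, -1.0]]
force: [0.6, 0.7, 0.1]
opening: 0.005
gripper_force: 0.0
```

Run:
```python
from h import *
plan([((.446,.362,.167),3.0)])
b=snap('scene','s4');c=ld('s3')
cv2.imwrite('pics/v3.png',np.hstack([cv2.resize(x['image'][190:270,160:285],(400,256),interpolation=cv2.INTER_CUBIC) for x in(c,b)]))
T=[(.589,.342,.112+h) for h in (0,.012,.026,.040,.046)]
print(((proj(b,T)-[160,190])*3.2).round(0).tolist())
```

```text
now [0.4448 0.3622 0.1637] yaw 3.002 tilt [-0.001 -0.002 -1.   ] q [ 0.57  0.23 -0.23  1.11 -0.    0.71] t 6.9 F [0.6 0.7 0.1] g 0.0 0.004903098959876973
[-0.002, -0.001, 0.002] [-0.0012, -0.0, -0.0033]
[[152.0, 122.0], [151.0, 106.0], [150.0, 88.0], [149.0, 69.0], [149.0, 61.0]]
```

View pics/v3.png

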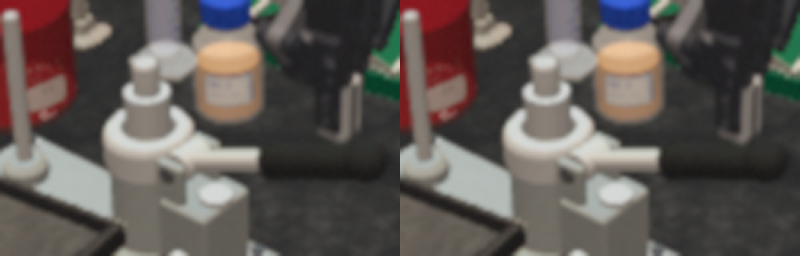

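The spigot tip is at crop (145,59), which matches the fully-up projection of 61, and it did not change with the fourth stroke. The lever is at rest. Now the carrier.

Run:
```python
from h import *
plan([((.443,.362,.22),3.0),((.43,.27,.22),3.65),((.43,.22,.21),4.3),((.425,.181,.20),5.0)])
```

```text
now [0.4459 0.3633 0.1669] yaw 3.002 tilt [ 0.002  0.001 -1.   ] q [ 0.57  0.23 -0.23  1.11 -0.    0.71] t 6.95 F [1.  0.  2.5] g 0.0 -0.0009672844534477931
[0.002, 0.002, 0.002] [0.0026, -0.0017, -0.0531]
[0.0, 0.0, -0.65] [-0.0001, -0.0929, 0.0]
[0.0, 0.0, -0.65] [0.0243, -0.0437, 0.01]
[0.0, 0.0, -0.7] [0.0377, -0.0111, 0.01]
```

Call:
{"fn": "apply_moves", "kwargs": {
  "deltas": [
    [[0, 0, 0, 0, 0, -0.04, 1], [0, 0, 0, 0, 0, -0.053, 1]]
  ]
}}

```text
time: 7.15
ee_pos: [0.445, 0.3629, 0.2178]
tcp_rot: [[-0.99, 0.139, -0.0], [0.139, 0.99, 0.0], [0.0, -0.0, -1.0]]
force: [0.6, 0.3, 1.0]
opening: -0.0
gripper_force: 0.0
```

Call:
{"fn": "apply_moves", "kwargs": {
  "deltas": [
    [[0, 0, -0.13, 0, -0.02, 0, -1], [0, 0, -0.26, 0, -0.04, 0, -1], [0, 0, -0.39, 0, -0.06, 0, -1], [0, 0, -0.52, 0, -0.08, 0, -1], [0, 0, -0.65, 0, -0.093, 0, -1]]
  ]
}}

```text
time: 7.65
ee_pos: [0.4301, 0.269, 0.2147]
tcp_rot: [[-0.87, -0.493, -0.005], [-0.493, 0.87, -0.002], [0.005, 0.0, -1.0]]
force: [0.5, 0.1, 1.3]
opening: 0.844
gripper_force: 0.0
```

Call:
{"fn": "apply_moves", "kwargs": {
  "deltas": [
    [[0, 0, -0.13, 0.005, -0.01, 0, -1], [0, 0, -0.26, 0.01, -0.02, 0, -1], [0, 0, -0.39, 0.015, -0.03, 0, -1], [0, 0, -0.52, 0.02, -0.04, 0.01, -1], [0, 0, -0.65, 0.024, -0.044, 0.01, -1]]
  ]
}}

```text
time: 8.15
ee_pos: [0.4303, 0.2191, 0.2038]
tcp_rot: [[-0.395, -0.919, -0.006], [-0.919, 0.395, -0.002], [0.004, 0.005, -1.0]]
force: [-0.4, -0.3, 1.1]
opening: 1.001
gripper_force: 0.0
```

Call:
{"fn": "apply_moves", "kwargs": {
  "deltas": [
    [[0, 0, -0.14, 0.008, -0.002, 0, -1], [0, 0, -0.28, 0.016, -0.005, 0, -1], [0, 0, -0.42, 0.024, -0.008, 0.01, -1], [0, 0, -0.56, 0.032, -0.011, 0.01, -1], [0, 0, -0.7, 0.038, -0.011, 0.01, -1]]
  ]
}}

```text
time: 8.65
ee_pos: [0.4256, 0.1805, 0.1946]
tcp_rot: [[0.291, -0.957, -0.005], [-0.957, -0.291, -0.001], [-0.0, 0.005, -1.0]]
force: [-0.0, 0.9, -0.3]
opening: 1.0
gripper_force: 0.0
```

Run:
```python
from h import *
plan([((.425,.181,.2),-1.28)])
a=snap('wrist','w1')
print(proj(a,[(.437,.14,.036),(.425,.181,.027),(.4124,.2266,.03),(.398,.2715,.027)]).round(0).tolist())
```

```text
now [0.4256 0.1805 0.1946] yaw -1.276 tilt [-0.005 -0.001 -1.   ] q [ 0.26  0.01 -0.41  1.15  0.   -1.6 ] t 8.65 F [-0.   0.9 -0.3] g 0.0 0.9998809963139856
[0.005, 0.0, 0.004] [-0.0007, 0.0005, -0.0054]
[[260.0, 144.0], [259.0, 180.0], [258.0, 218.0], [259.0, 251.0]]
```

View pics/w1.png

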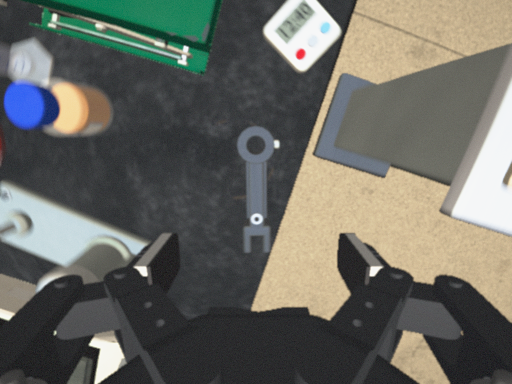

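The wrist view shows the hub at (256,144), the boss at (257,218) and the fork end at (257,250). The predictions were (260,144), (258,218) and (259,251), a few pixels off.

Run:
```python
from h import *
a=ld('w1')
h=onz(a,(256,144),.036);b=onz(a,(257,218),.03);f=onz(a,(257,250.5),.027)
d=(f-h)[:2];y=np.arctan2(d[1],d[0]);print(h,b,f,np.linalg.norm(d),np.linalg.norm((b-h)[:2]),y)
hub=(h[:2]+[.4376,.1402])/2; y2=(y+1.862)/2
bal=hub+.043*np.array([np.cos(y2),np.sin(y2)]);print('bal',bal,y2)
plan([((*bal,.06),y2-np.pi),((*bal,.008),y2-np.pi)])
```

```text
[0.44120066 0.14082    0.036     ] [0.41391912 0.22722657 0.03      ] [0.40068286 0.27104874 0.027     ] 0.13638627299669032 0.09061112662935393 1.872430681834241
bal [0.42684015 0.18163471] 1.8672153409171206
now [0.4252 0.18   0.1947] yaw -1.273 tilt [-0.005 -0.002 -1.   ] q [ 0.26  0.01 -0.41  1.15 -0.   -1.61] t 8.7 F [-0.2 -0.5  0.1] g 0.0 0.9946758047801519
[0.006, -0.0, 0.002] [-0.0011, -0.0029, 0.1347]
[0.0, 0.0, 0.0] [0.0, 0.0, 0.052]
```

Call:
{"fn": "apply_moves", "kwargs": {
  "deltas": [
    [[0.002, 0, 0, 0, -0.001, 0.04, -1], [0.004, 0, 0, -0.001, -0.002, 0.08, -1], [0.005, 0, 0, -0.001, -0.003, 0.115, -1], [0.005, 0, 0, -0.001, -0.003, 0.135, -1], [0.005, 0, 0, -0.001, -0.003, 0.135, -1]]
  ]
}}

```text
time: 9.2
ee_pos: [0.4251, 0.182, 0.058]
tcp_rot: [[0.284, -0.959, -0.005], [-0.959, -0.284, -0.001], [-0.0, 0.006, -1.0]]
force: [0.1, -0.3, -0.3]
opening: 0.998
gripper_force: 0.0
```

Run:
```python
from h import *
plan([((.4268,.1816,.009),-1.274)])
```

```text
now [0.4251 0.182  0.058 ] yaw -1.283 tilt [-0.005 -0.001 -1.   ] q [ 0.26  0.16 -0.58  0.84  0.   -1.59] t 9.2 F [ 0.1 -0.3 -0.3] g 0.0 0.9984100506929785
[0.006, 0.0, -0.009] [0.0009, -0.0017, 0.049]
```

Call:
{"fn": "apply_moves", "kwargs": {
  "deltas": [
    [[0.005, 0, -0.009, 0.001, -0.002, 0.025, -1], [0.005, 0, -0.009, 0.001, -0.002, 0.043, -1], [0.005, 0, -0.009, 0.001, -0.002, 0.049, -1], [0.005, 0, -0.009, 0.001, -0.002, 0.049, -1]]
  ]
}}

```text
time: 9.6
ee_pos: [0.4318, 0.1828, 0.0133]
tcp_rot: [[0.293, -0.956, 0.008], [-0.956, -0.293, 0.002], [-0.0, -0.008, -1.0]]
force: [-0.3, -0.1, 1.2]
opening: 1.004
gripper_force: 0.0
```

Call:
{"fn": "apply_moves", "kwargs": {
  "deltas": [
    [[0, 0, 0, 0, 0, 0, 0.3], [0, 0, 0, 0, 0, 0, 1], [0, 0, 0, 0, 0, 0, 1], [0, 0, 0, 0, 0, 0, 1], [0, 0, 0, 0, 0, 0, 1]]
  ],
  "squeeze": 60
}}

```text
time: 10.1
ee_pos: [0.4305, 0.1823, 0.0139]
tcp_rot: [[0.294, -0.956, 0.006], [-0.956, -0.294, 0.002], [0.0, -0.006, -1.0]]
force: [-4.8, -0.7, 3.2]
opening: 0.189
gripper_force: 60.5
```

Call:
{"fn": "apply_moves", "kwargs": {
  "deltas": [
    [[0, 0, 0, 0, 0, 0, 1], [0, 0, 0, 0, 0, 0, 1], [0, 0, 0, 0, 0, 0, 1]]
  ]
}}

```text
time: 10.4
ee_pos: [0.4305, 0.1823, 0.0139]
tcp_rot: [[0.294, -0.956, 0.006], [-0.956, -0.294, 0.002], [0.0, -0.006, -1.0]]
force: [-4.2, -1.5, 7.6]
opening: 0.191
gripper_force: 61.1
```

Call:
{"fn": "apply_moves", "kwargs": {
  "deltas": [
    [[0, 0, 0, 0, 0, -0.01, 1], [0, 0, 0, 0, 0, -0.025, 1], [0, 0, 0, 0, 0, -0.05, 1], [0, 0, 0, 0, 0, -0.05, 1]]
  ],
  "squeeze": 80
}}

```text
time: 10.8
ee_pos: [0.4343, 0.1834, 0.0659]
tcp_rot: [[0.294, -0.956, 0.015], [-0.956, -0.294, 0.004], [0.0, -0.015, -1.0]]
force: [2.0, 0.3, -7.1]
opening: 0.181
gripper_force: 79.0
```

Run:
```python
from h import *
plan([((.4268,.1816,.2),-1.274)])
print(np.round(arm.read_state()['torque'],2))
a=snap('wrist','w2');b=snap('scene','s5')
A=cv2.resize(a['image'],(400,300));B=cv2.resize(b['image'][170:320,230:430],(400,300))
cv2.imwrite('pics/v4.png',np.hstack([A,B]))
```

```text
now [0.4343 0.1834 0.0659] yaw -1.272 tilt [ 0.015  0.004 -1.   ] q [ 0.26  0.15 -0.57  0.84  0.   -1.61] t 10.8 F [ 2.   0.3 -7.1] g 78.96621108055115 0.18141752074866987
[-0.015, -0.0, 0.002] [-0.0005, 0.0056, -0.1342]
[ 0.   -0.19 -0.06]
```

View pics/v4.png

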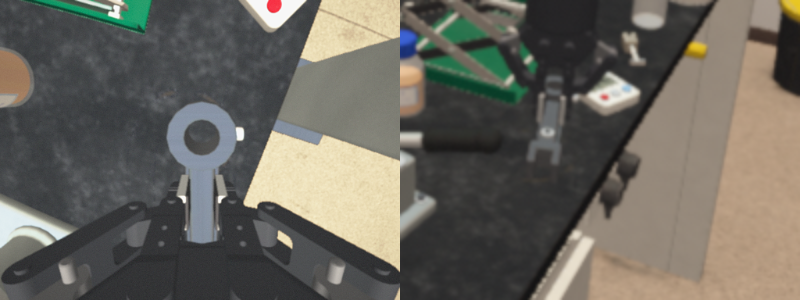

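The carrier is held: the hub is at (202,136) in the wrist view and the fingers are on the web. Now I'll measure the grasp offset and plan the carry. The target is hub at (0.589, 0.342), yaw -0.14, underside at about 0.158 + 0.03.

Run:
```python
from h import *
a=ld('w2');st=arm.read_state();p,R=np.array(st['ee_pos']),np.array(st['tcp_rot'])
g=cv2.cvtColor(a['image'],cv2.COLOR_BGR2GRAY)
c=cv2.HoughCircles(cv2.GaussianBlur(g[100:250,180:340],(3,3),0),cv2.HOUGH_GRADIENT,1,100,param1=80,param2=20,minRadius=30,maxRadius=60);print(c)
u=(c[0,0,:2]+[180,100]) if c is not None else (258.6,174)
h=onz(a,u,p[2]+.022);t=R.T@(h-p);print('hub in tool',t,'u',u)
e=onz(a,np.array(u)+[c[0,0,2],0],p[2]+.022);print('radius',np.linalg.norm(e-h))
```

```text
[[[77.5 73.5 44.1]]]
hub in tool [ 0.04226462 -0.00404572 -0.02195356] u [257.5 173.5]
radius 0.020867285644811728
```

Run:
```python
from h import *
a=ld('top0');print('cyl',onz(a,(277,138),.01),'bottle',onz(a,(264,163),.1))
plan([((.430,.185,.235),-1.272),((.47,.235,.235),-1.94),((.55,.29,.235),-2.61),((.631,.336,.235),-3.283),((.631,.336,.205),-3.283)])
```

```text
cyl [0.72680415 0.12484599 0.01      ] bottle [0.63917011 0.15905818 0.1       ]
now [0.4322 0.1828 0.0635] yaw -1.272 tilt [ 0.01   0.003 -1.   ] q [ 0.26  0.15 -0.57  0.83  0.   -1.61] t 10.9 F [-0.3  0.  -8. ] g 78.9583683013916 0.18347543714803488
[-0.011, -0.0, -0.0] [-0.0027, -0.0004, -0.1715]
[0.0, 0.0, 0.668] [-0.036, -0.0529, 0.0]
[0.0, 0.0, 0.67] [-0.0802, -0.0548, 0.0]
[0.0, 0.0, 0.673] [-0.0931, -0.0014, 0.0]
[0.0, 0.0, 0.0] [0.0, 0.0, 0.03]
```

Call:
{"fn": "apply_moves", "kwargs": {
  "deltas": [
    [[-0.005, 0, 0, -0.001, 0, -0.04, 1], [-0.01, 0, 0, -0.002, 0, -0.08, 1], [-0.01, 0, 0, -0.003, 0, -0.12, 1], [-0.01, 0, 0, -0.003, 0, -0.155, 1], [-0.01, 0, 0, -0.003, 0, -0.172, 1]]
  ]
}}

```text
time: 11.4
ee_pos: [0.4304, 0.1854, 0.2373]
tcp_rot: [[0.294, -0.956, 0.002], [-0.956, -0.294, 0.001], [0.0, -0.002, -1.0]]
force: [1.9, 0.9, -7.6]
opening: 0.182
gripper_force: 81.2
```

Call:
{"fn": "apply_moves", "kwargs": {
  "deltas": [
    [[0, 0, 0.12, -0.007, -0.01, 0, 1], [0, 0, 0.25, -0.014, -0.021, 0, 1], [0, 0, 0.39, -0.021, -0.032, 0, 1], [0, 0, 0.53, -0.029, -0.043, 0, 1], [0, 0, 0.67, -0.036, -0.053, 0, 1]]
  ]
}}

```text
time: 11.9
ee_pos: [0.4686, 0.2351, 0.2328]
tcp_rot: [[-0.368, -0.93, -0.004], [-0.93, 0.369, -0.002], [0.003, 0.004, -1.0]]
force: [-0.0, -0.7, -7.7]
opening: 0.183
gripper_force: 81.1
```

Call:
{"fn": "apply_moves", "kwargs": {
  "deltas": [
    [[0, 0, 0.134, -0.016, -0.011, 0, 1], [0, 0, 0.268, -0.032, -0.022, 0, 1], [0, 0, 0.402, -0.048, -0.033, 0, 1], [0, 0, 0.536, -0.064, -0.044, 0, 1], [0, 0, 0.67, -0.08, -0.055, 0, 1]]
  ]
}}

```text
time: 12.4
ee_pos: [0.5491, 0.2896, 0.2322]
tcp_rot: [[-0.866, -0.5, -0.005], [-0.5, 0.866, -0.002], [0.005, 0.001, -1.0]]
force: [-0.4, 0.9, -7.2]
opening: 0.183
gripper_force: 81.1
```

Call:
{"fn": "apply_moves", "kwargs": {
  "deltas": [
    [[0, 0, 0.14, -0.02, 0, 0, 1], [0, 0, 0.28, -0.04, 0, 0, 1], [0, 0, 0.42, -0.06, -0.001, 0, 1], [0, 0, 0.56, -0.08, -0.001, 0, 1], [0, 0, 0.673, -0.093, -0.001, 0, 1]]
  ]
}}

```text
time: 12.9
ee_pos: [0.6307, 0.3359, 0.2314]
tcp_rot: [[-0.989, 0.148, -0.005], [0.148, 0.989, -0.002], [0.004, -0.003, -1.0]]
force: [-0.5, -0.3, -7.9]
opening: 0.183
gripper_force: 81.0
```

Run:
```python
from h import *
plan([((.631,.336,.204),-3.283)])
a=snap('wrist','w3');b=snap('scene','s6');t=snap('top','t6')
A=cv2.resize(a['image'],(400,300));B=cv2.resize(b['image'][110:290,120:300],(400,400));T=cv2.resize(t['image'][100:220,140:260],(300,300))
o=np.zeros((600,800,3),np.uint8);o[:300,:400]=A;o[:400,400:]=B;o[300:,:300]=T
cv2.imwrite('pics/v5.png',o)
```

```text
now [0.6307 0.3359 0.2314] yaw 2.993 tilt [-0.005 -0.002 -1.   ] q [0.4  0.44 0.2  1.34 0.   0.55] t 12.9 F [-0.5 -0.3 -7.9] g 81.0497260093689 0.18255243337654314
[-0.003, -0.004, -0.008] [-0.0004, 0.0002, 0.0274]
```

View pics/v5.png

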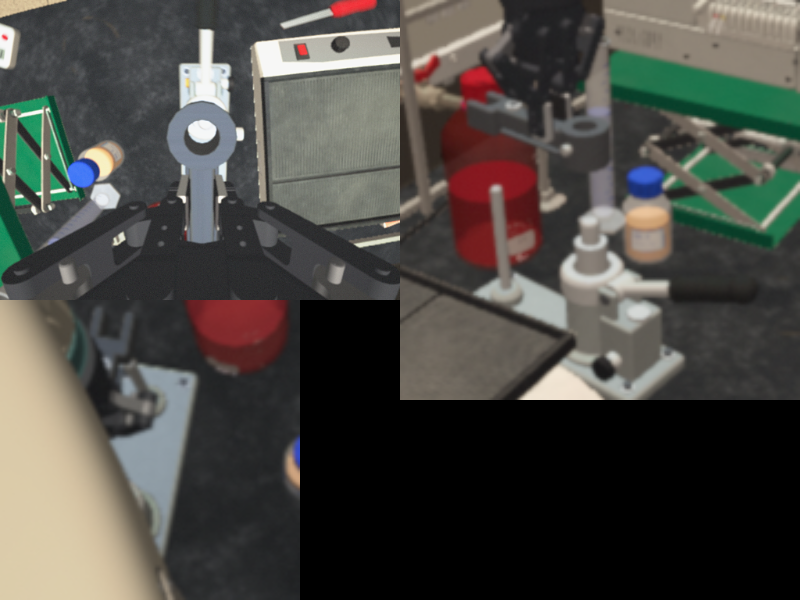

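The bore is over the spigot: the wrist view has the hub at (202,135) with the bright spigot at (202,130) inside it, and the scene view shows the hub at (583,127), the boss at (513,105) and the spigot tip at (590,216). I'll check level and offset numerically.

Run:
```python
from h import *
b=ld('s6');a=ld('w3');c,s=np.cos(-.147),np.sin(-.147)
z0=.2314-.014; hub=np.array([.6307-.0425*c,.3359-.0425*s])
pt=lambda x,z:(hub[0]+x*c,hub[1]+x*s,z0+z)
f=lambda P:((proj(b,[P])[0]-[120,110])*2.222+[400,0]).round(0).tolist()
print('pred hubtop',f(pt(0,.036)),'boss',f(pt(.09,.029)),'forkend',f(pt(.139,.027)),'spig',f((.589,.342,.158)),'rod',f((.713,.325,.15)))
print('spig from wrist px'); 
g=a['image'][120:230,200:320]; cv2.imwrite('pics/v6.png',np.hstack([cv2.resize(g,(480,440),interpolation=cv2.INTER_CUBIC),cv2.resize(b['image'][145:190,140:220],(320,180)).repeat(1,0) if 0 else cv2.copyMakeBorder(cv2.resize(b['image'][145:190,140:220],(320,180),interpolation=cv2.INTER_CUBIC),0,260,0,0,cv2.BORDER_CONSTANT)]))
print('wrist crop pred spig tip',((proj(a,[(.589,.342,.158),pt(0,.036),pt(0,0)])-[200,120])*4).round(0).tolist())
```

```text
pred hubtop [588.0, 126.0] boss [516.0, 107.0] forkend [480.0, 96.0] spig [592.0, 220.0] rod [497.0, 188.0]
spig from wrist px
wrist crop pred spig tip [[229.0, 122.0], [226.0, 200.0], [228.0, 159.0]]
```

View pics/v6.png

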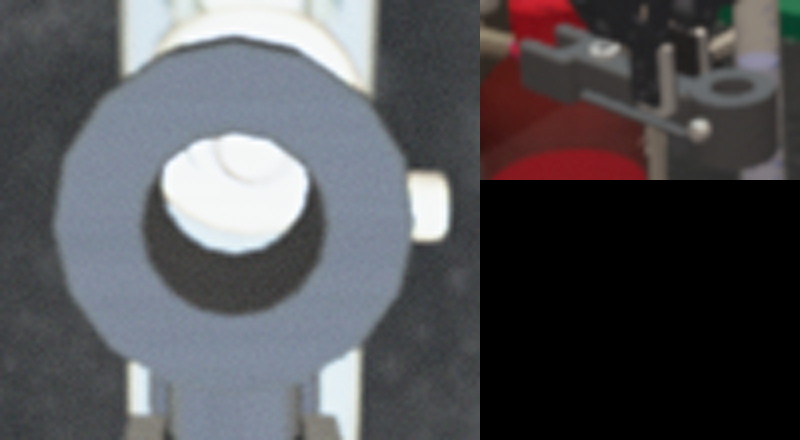

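The scene-view points match the projection to about 2 px. In the wrist crop the hub centre is at (232,212), predicted (226,200). The spigot top's arc is centred near (255,136), predicted (229,122), which suggests a sideways offset of a few millimetres. I'll cast rays to get it.

Run:
```python
from h import *
a=ld('w3');W=lambda x,y,z:onz(a,(200+(x+.5)/4-.5,120+(y+.5)/4-.5),z).round(4)
print('hub',W(232,212,.2534),'spig',W(255,136,.158))
for x,y in((125,60),(372,60)):print('plate edge',W(x,y,.016))
g=cv2.cvtColor(a['image'],cv2.COLOR_BGR2GRAY)
print(g[158:170:2,236:284:2])
# front corners
print(onz(a,(230.4,83),.016).round(3),onz(a,(292,86),.016).round(3))
th=-.14
for y in(.042,-.042): print(proj(a,[(.589-.08*np.cos(th)-y*np.sin(th),.342-.08*np.sin(th)+y*np.cos(th),.016)]).round(1))
k=cv2.createCLAHE(4,(4,4)).apply(cv2.resize(g[130:190,225:290],(780,720),interpolation=cv2.INTER_CUBIC)[:600])
cv2.imwrite('pics/v7.png',cv2.resize(np.clip((cv2.resize(g[130:186,225:290],None,fx=9,fy=9,interpolation=cv2.INTER_CUBIC).astype(float)-190)*4,0,255).astype(np.uint8),None,fx=1,fy=1))
```

```text
hub [0.59   0.3425 0.2534] spig [0.5922 0.3465 0.158 ]
plate edge [0.5766 0.3076 0.016 ]
plate edge [0.5888 0.3888 0.016 ]
[[135 137 137 133 184 232 245 247 242 230 245 246 246 246 246 247 248 238
  154 130 137 139 139 135]
 [139 137 130 215 248 245 238 246 246 231 240 246 247 246 247 247 246 243
  239 189 125 139 136 133]
 [136 135 137 248 247 246 246 246 247 244 220 243 247 246 246 246 243 241
  243 248 170 132 135 138]
 [137 115 158 248 246 246 246 246 246 246 244 226 233 241 242 239 241 243
  246 247 209 111 138 139]
 [130  80 160 249 247 247 247 247 247 247 246 246 243 239 242 242 246 246
  247 247 218  82 127 142]
 [110  62 109 244 247 247 247 247 247 247 246 246 246 246 246 246 246 246
  246 248 169  63 110 136]]
[0.513 0.318 0.016] [0.528 0.395 0.016]
[[290.4  75.9]]
[[224.1  76.6]]
```

View pics/v7.png

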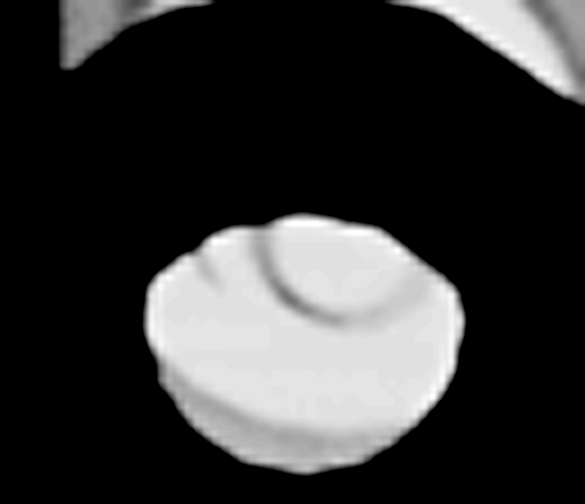

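The spigot arc is centred near (345,237) in this 9x crop, which puts the spigot around (0.591, 0.346). That is about 4 mm to +y of the hub, but the scene and top views say it is less. A 2 mm shift to +y keeps every estimate within tolerance.

Call:
{"fn": "apply_moves", "kwargs": {
  "deltas": [
    [[-0.003, -0.003, -0.007, 0, 0.002, 0.007, 1], [-0.003, -0.003, -0.007, 0, 0.002, 0.015, 1], [-0.003, -0.003, -0.007, 0, 0.002, 0.022, 1], [-0.003, -0.003, -0.007, 0, 0.002, 0.026, 1], [-0.003, -0.003, -0.007, 0, 0.002, 0.026, 1]]
  ]
}}

```text
time: 13.55
ee_pos: [0.63, 0.3373, 0.2084]
tcp_rot: [[-0.991, 0.136, 0.001], [0.136, 0.991, 0.002], [-0.001, 0.002, -1.0]]
force: [-0.2, -0.1, -7.6]
opening: 0.186
gripper_force: 81.1
```

Call:
{"fn": "apply_moves", "kwargs": {
  "deltas": [
    [[0, 0, 0, 0, 0, 0, 1], [0, 0, 0, 0, 0, 0, 1], [0, 0, 0, 0, 0, 0, 1], [0, 0, 0, 0, 0, 0, 1], [0, 0, 0, 0, 0, 0, 1]]
  ]
}}

```text
time: 14.05
ee_pos: [0.6311, 0.3378, 0.21]
tcp_rot: [[-0.991, 0.136, 0.004], [0.136, 0.991, 0.003], [-0.003, 0.003, -1.0]]
force: [-0.4, -0.8, -7.9]
opening: 0.181
gripper_force: 81.1
```

Run:
```python
from h import *
plan([((.631,.338,.204),-3.283)])
b=snap('scene','s7');c=ld('s6')
cv2.imwrite('pics/v8.png',cv2.resize(b['image'][130:260,130:290],(800,600)[:1]+(600,),interpolation=cv2.INTER_CUBIC))
st=arm.read_state();p=st['ee_pos'];c_,s_=np.cos(-.14),np.sin(-.14);hub=np.array([p[0]-.0425*c_,p[1]-.0425*s_]);z0=p[2]-.014
pt=lambda x,z:(hub[0]+x*c_,hub[1]+x*s_,z0+z)
print(((proj(b,[pt(0,.036),pt(.09,.029),pt(.139,.027),pt(0,0),(.589,.342,.158),(.713,.325,.15)])-[130,130])*[5,600/130]).round(0).tolist())
```

```text
now [0.6311 0.3378 0.21  ] yaw 3.005 tilt [ 0.004  0.003 -1.   ] q [0.4  0.45 0.17 1.29 0.   0.54] t 14.05 F [-0.4 -0.8 -7.9] g 81.07237100601196 0.18083084084623247
[0.003, 0.003, 0.005] [0.0002, 0.0001, 0.006]
[[372.0, 217.0], [210.0, 176.0], [129.0, 152.0], [376.0, 291.0], [382.0, 365.0], [169.0, 298.0]]
```

View pics/v8.png

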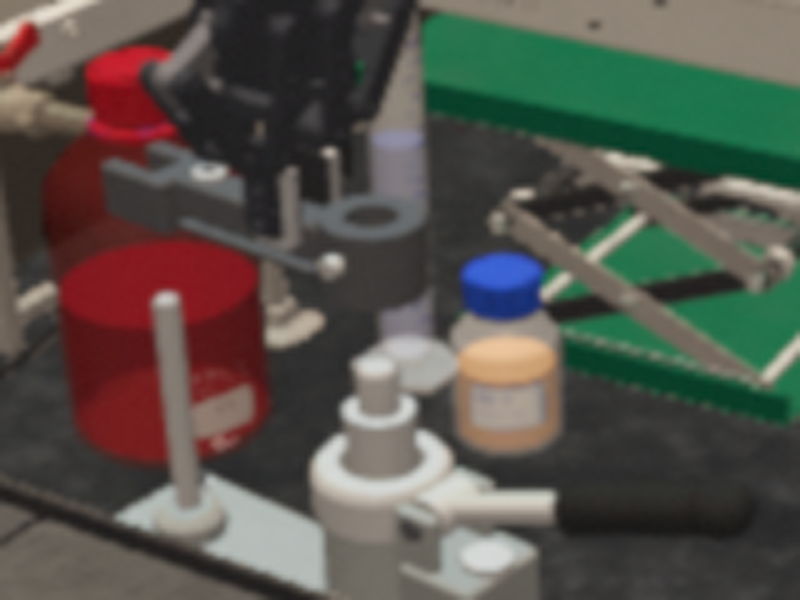

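The hub, boss, fork, spigot and rod all sit within about 7 px of prediction in this 5x crop. Nearly all of them share the same small shift, so the carrier is aligned and level, about 38 mm above the spigot. Handing in.

```bash
python3 -c "
from station import arm
print(arm.sign_off())"
```

```text
the job is handed in; nothing more can be done
None
```

I pumped the ram fully up with four full lever strokes. The carrier arm is held level at its balance point, about 38 mm above the spigot, with the hub centred over it to a few millimetres and the fork over the guide rod. The job is handed in, with no verdict returned.

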